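Draw back the cup dispenser's sprung rod for refilling

TASK

Get the cup dispenser ready for a refill: draw its orange handle straight out of the barrel, first taking up the free slack until you feel it come up against the spring, then on against the spring until the whole green ring stands clear of the barrel's mouth while no red shows. Finish while still holding the handle there, steady; never let the rod snap back, and leave the cups, the jar and the pestle where they are.

Things in the scene. Friction and masses are not known exactly. Their poses are not given: they have to be found in the camera images.
- dispenser: Cup dispenser, fixed to the table, level. Origin on the table surface under the rod's axis, near mid-travel of the handle; -x is the direction the handle is pulled, z up. Dark spring barrel (40 mm diameter, axis 60 mm up, pale collar at the mouth) from x = 125 to 210 mm; behind it a white open trough, 125 to 140 mm wide, 108 mm high, to x = 450 mm. Before the mouth only rod and handle.
- mouth (a point): Centre of the barrel's mouth, where the rod comes out: at (125, 0, 60) mm in the dispenser's frame.
- handle: Orange upright round grip, 24 mm diameter, 40 to 130 mm above the table; grip it about 110 mm up. Origin on its centre line at the rod's axis, 60 mm up. Its thin 10 mm rod slides out of the draw tube almost freely (0.7 N) over 50 mm to a stop; 0 to 35 mm of this slack is already out at the start. Slack all in and tube home: grip's centre 65 mm from the mouth.
- green_ring (a point): Rear edge (the edge towards the barrel) of the green ring on the draw tube, on the axis. The ring is 10 mm wide; a red ring follows, its front edge 14 mm behind this point. Both are hidden in the barrel at rest. With the slack all out, this point lies 171 mm from the handle's origin; with it all in, 121 mm.
- draw_tube (a joint): How far the 18 mm aluminium draw tube is pulled out, m: 0 = home. A spring pulls it home: 6 N at 0, rising to about 14 N at 0.063. It moves only once the handle's slack is out. At 0.056 the green ring is just wholly out of the mouth, at 0.070 the red ring begins to show, hard end at 0.085.
- cups: Stack of white and blue paper cups, upright, 83 mm diameter, 123 mm high, standing beside the trough; origin at the centre of its underside. Leave alone.
- jar: Small closed glass jar, 70 mm diameter, 85 mm high; origin at the centre of its underside. Leave alone.
- pestle: Wooden pestle lying on the table, 200 mm long (its x axis), about 30 mm thick; origin under its middle. Leave alone.

How it is judged:
On the way:
1. the handle's slack is all out, with the draw tube still within 20 mm of home (distance between handle and green_ring above 0.1695 m and value of joint draw_tube below 0.02 m), for 0.05 s.
At the end, for the whole second after the job is handed in: Through the last second the fingers hold the handle (over 5 N) with the draw tube steady (under 10 mm/s) and out between 55 and 71 mm: the whole green ring clear of the mouth, no red showing (1 mm grace each way). Cups, jar and pestle within 20 mm of where they stood (value of joint draw_tube between 0.055 and 0.071 m and velocity of joint draw_tube between -0.01 and 0.01 m/s and contact force between the fingers and handle above 5 N and distance of each of cups, jar, pestle from where it was at the start of the episode below 0.02 m); the arm keeps its last pose, push and grip.
It fails at once if the draw tube snaps back (faster than 0.35 m/s) (velocity of joint draw_tube below -0.35 m/s).
It fails at once if the cups, jar or pestle are pushed away (over 20 mm) or the cups or jar tipped (distance of any of cups, jar, pestle from where it was at the start of the episode above 0.02 m or angle between any of cups, jar's own z axis and vertical above 0.5 rad).
It also fails if it takes over 32 s, if anything falls off the work surface, if the arm or the gripper's body presses on something with over 40 N, if the wrist force passes 120 N, or if a joint passes its speed limit or range.

ROBOT

A 6-joint arm with a two-finger parallel gripper is mounted at the origin on the work surface. World frame = base frame: x ahead of the robot, y to its left, z up, the work surface at z = 0. Lengths are in m, angles in rad, forces in N, time in s.
With the tool pointing down it reaches from about 0.25 to 0.725 m from the base axis. Payload 4 kg.
Tool frame: the origin (TCP) lies on the centre line of the jaws, within the pads' length; the fingertips stand 22 mm ahead of it and the grasp point (between the pads) lies 3 mm ahead of it; z points along the fingers, y is the line along which they close (so a half turn about z gives the same grasp; the last joint's range is limited). The gripper opens to 85 mm and grips with 20 to 120 N. Pads are 22 mm wide; open, the fingers measure 114 mm over their backs; the gripper's body (76 mm by 85 mm) begins 54 mm behind the grasp point. The pads swing forward as they close: fully open they stand 13 mm farther back than shut.
Start: joints at [1.151, 0.241, 0.005, 1.335, 0, 1.571], TCP at [0.204, 0.457, 0.253] pointing down, gripper open.
Joint ranges: [-2.72, 2.72], [-1.05, 1.87], [-1.09, 1.28], [-1.99, 2.15], [-1.42, 1.44], [-3.14, 3.14]. Speed limits (rad/s): [2.79, 2.79, 3.14, 3.14, 3.14, 3.14].

INTERFACE

Orientations are given as a unit quaternion [x, y, z, w].
In Python, from workcell import bot gives the robot as it stands.
- The arm moves only by the shell command python3 -m inch 'ROWS'. ROWS is JSON, one flat list of numbers, 7 for each row, row after row: the shift along the world's x, y, z in mm, then the turn, a rotation vector about the world's x, y, z in rad, then the opening in per cent of the stroke, from 0 (shut) to 100 (fully open). A call has 1 to 8 rows; each row is the pose to reach, as a shift and turn from the pose commanded when the call began; what a row does not reach only later rows make up. A row lasts 1/12 s, in which the tool goes at most 41.7 mm and 7.16 degrees, less where a joint would pass 70% of its speed; a pose out of reach is approached as far as the arm can. A call with a gripper value outside its range is refused whole. The fingers move at their own pace and stop on an object; the grip force is fixed at half the most. Time passes only in rows, so rows that repeat a pose let the fingers close. It gives the time, the measured TCP pose, the force, the opening and the grip force at its end, in the units of the state.
- bot.get_obs(): the state, without advancing time (a new reading comes with each control period).
- bot.camera(name): name is "scene" or "top"; returns the picture (420x560x3 uint8, blue, green, red); there is no depth.
- bot.camera_info(name): a dict with "intrinsics" (3x3 intrinsics, pixels), "camera_from_world" (4x4, takes a point from world to camera coordinates). Camera axes: x right, y down, z forward; pixel columns grow to the right and rows downward; lengths in m; the calibration is good to about 2 mm. A picture is of the moment at which its call begins. camera_info takes no time and is no camera call.
- bot.job_done(): hands the job in; it is judged then, once.
Trained networks look in the newest picture that a camera, given by its name, has taken for a name from the list of things; names that differ only in an ending like _2 or _b are one class to them, and where a whole thing is asked for, a point or a joint stands for the part that bears it (a point fixed in the world has none). Each returns a list of dicts, best first, with "confidence" (0 to 1); they miss things now and then, are a little off and sometimes report something else, mostly with a low value. They report only what shows in the picture. A call takes as long as a camera call.
- bot.silhouettes(camera, target): "mask" (420x560 bool, what is visible of it) and "uv" ([column, row] in pixels, amid what is visible of it).
- bot.spot_point(camera, target): "uv" ([column, row] in pixels: a listed point, or the origin of a listed thing).
The state is a dict: "clock": time; "joint_pos": joint angles; "joint_vel": joint speeds; "tau": joint torques, N m; "eef_pos": TCP position; "tool_rot": TCP orientation; "ft_force": force on the tool from outside, world axes, zero at the start; "ft_torque": the same for the moment, N m; "grip_width": finger opening in m; "grasp_force": force on a finger pad.
Only numpy, scipy, OpenCV 4.12 (cv2) and the standard library are available. Lean on these libraries where they do the work, as an engineer would, in place of code of your own. Each camera call takes 0.05 s, during which the arm holds its last target. There are 200 camera calls.

## Working session

There is one attempt and no reset: what is moved stays moved. The work goes in short steps, Python scripts to look and compute and a shell command to move; the robot and the scene stay as the last step left them, time stands still between calls to the robot, and variables do not carry over. Pictures are saved under pics/ and viewed, at most 10 in all, crops included, and the job is handed in when it is done.

```bash
mkdir -p pics; cat > h.py <<'E'
import numpy as np, cv2
from workcell import bot
def ray(cam,uv):
    i=bot.camera_info(cam);K=np.array(i["intrinsics"]);T=np.array(i["camera_from_world"])
    R,t=T[:3,:3],T[:3,3]
    return -R.T@t, R.T@np.linalg.inv(K)@np.array([uv[0],uv[1],1.])
def atz(cam,uv,z):
    o,d=ray(cam,uv);return o+d*(z-o[2])/d[2]
def tri(uv1,uv2):
    o1,d1=ray("scene",uv1);o2,d2=ray("top",uv2)
    s=np.linalg.lstsq(np.c_[d1,-d2],o2-o1,rcond=None)[0]
    a,b=o1+s[0]*d1,o2+s[1]*d2
    return (a+b)/2,np.linalg.norm(a-b)
E
python3 - <<'E'
from h import *
np.set_printoptions(precision=4,suppress=True)
ims=[bot.camera(c) for c in("scene","top")]
cv2.imwrite("pics/s0.png",ims[0]);cv2.imwrite("pics/t0.png",ims[1])
for n,z in(("handle",.06),("mouth",.06),("dispenser",0),("cups",0),("jar",0),("pestle",0)):
    p={}
    for c in("scene","top"):
        r=bot.spot_point(c,n)
        for q in r[:2]: print(n,c,q["uv"],round(q["confidence"],2),atz(c,q["uv"],z))
        if r:p[c]=r[0]["uv"]
    if len(p)==2: print("  tri",*tri(p["scene"],p["top"]))
o=bot.get_obs();print(o["clock"],o["eef_pos"],o["tool_rot"],o["grip_width"])
E
```

```text
handle scene [277.1, 191.7] 0.78 [0.5359 0.0812 0.06  ]
handle scene [316.7, 188.5] 0.23 [0.5746 0.1622 0.06  ]
handle top [244.8, 235.6] 0.75 [0.5452 0.0741 0.06  ]
  tri [0.5451 0.0746 0.0763] 0.002259477033488306
mouth scene [277.3, 195.5] 0.21 [0.545  0.0763 0.06  ]
mouth top [197.6, 219.4] 0.64 [0.572  0.1578 0.06  ]
  tri [0.5591 0.1151 0.0709] 0.08465902965230741
dispenser scene [263.5, 210.5] 0.61 [0.5294 0.0474 0.    ]
cups scene [368.6, 247.5] 0.66 [0.7354 0.1992 0.    ]
cups top [186.6, 139.4] 0.91 [0.7318 0.1935 0.    ]
  tri [ 0.7338  0.1969 -0.0022] 0.006342887510289591
jar scene [294.6, 284.1] 0.68 [0.7259 0.011  0.    ]
jar scene [371.5, 247.1] 0.48 [0.7379 0.2053 0.    ]
jar top [278.0, 150.0] 0.75 [0.7159 0.0153 0.    ]
  tri [ 0.7199  0.0148 -0.0156] 0.0005101873640211631
pestle scene [180.6, 250.4] 0.62 [ 0.5251 -0.1638  0.    ]
pestle top [373.0, 248.5] 0.63 [ 0.5272 -0.1714  0.    ]
  tri [ 0.5285 -0.1666  0.0088] 0.005173673457461707
0.7 [0.2038 0.4566 0.2533] [0.2084 0.9781 0.     0.    ] 0.08542890139844904
```

View pics/s0.png

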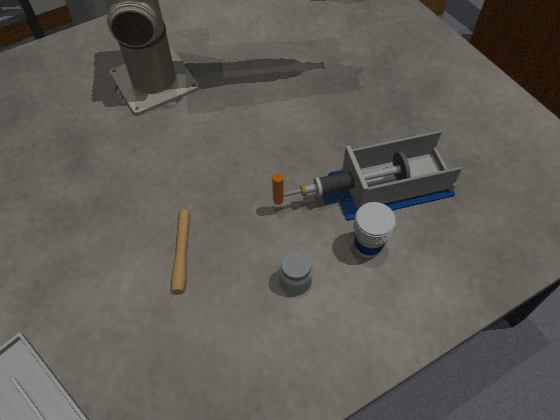

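View pics/t0.png

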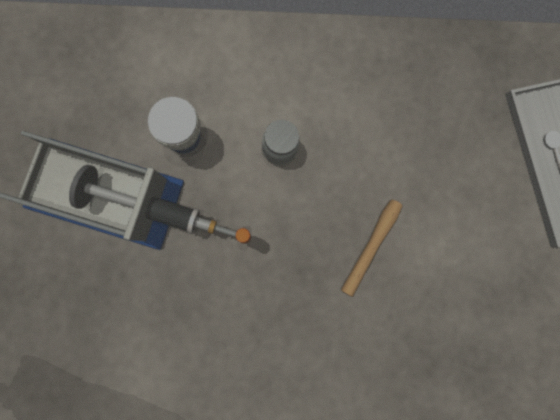

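The scene view shows the handle at (278,190), the barrel at (335,184), the cups at (374,230), the jar at (295,272) and the pestle at (181,250). In the top view the handle's top is at (243,236), the collar at (195,221), and the barrel and trough run off to the left. The pull direction looks clear. Next I refine the axis.

```bash
cat > m.py <<'E'
from h import *
np.set_printoptions(precision=4,suppress=True)
def proj(cam,P):
    i=bot.camera_info(cam);K=np.array(i["intrinsics"]);T=np.array(i["camera_from_world"])
    q=K@(T[:3,:3]@P+T[:3,3]);return q[:2]/q[2]
def orange(im):
    h=cv2.cvtColor(im,cv2.COLOR_BGR2HSV)
    m=cv2.inRange(h,(4,170,90),(14,255,255))
    n,l,s,c=cv2.connectedComponentsWithStats(m)
    k=1+np.argmax(s[1:,4]);return s[k],c[k]
E
python3 - <<'E'
from m import *
t=cv2.imread("pics/t0.png");s=cv2.imread("pics/s0.png")
print("top cam",ray("top",(0,0))[0],"scene cam",ray("scene",(0,0))[0])
for n,im in(("top",t),("scene",s)):
    st,c=orange(im);print(n,st,c)
    for z in(.085,.13):print(z,atz(n,c,z))
st,c=orange(s);st2,c2=orange(t)
# barrel axis pts in top: mouth collar, barrel rear
for uv in((192.5,220.5),(152,207.5),(211.5,227)):print(uv,atz("top",uv,.06))
crop=cv2.resize(t[120:260,10:270],None,fx=3,fy=3,interpolation=cv2.INTER_CUBIC)
cv2.imwrite("pics/t0c.png",crop)
E
```

```text
top cam [0.5196 0.0523 0.7813] scene cam [ 1.1248 -0.2577  1.0471]
top [246 230   1   1   1] [246. 230.]
0.085 [0.5538 0.0716 0.085 ]
0.13 [0.5516 0.0703 0.13  ]
scene [273 179   5   3   5] [275.  180.4]
0.085 [0.5221 0.0843 0.085 ]
0.13 [0.5503 0.0683 0.13  ]
(192.5, 220.5) [0.5699 0.1666 0.06  ]
(152, 207.5) [0.5913 0.2381 0.06  ]
(211.5, 227) [0.5591 0.133  0.06  ]
```

View pics/t0c.png

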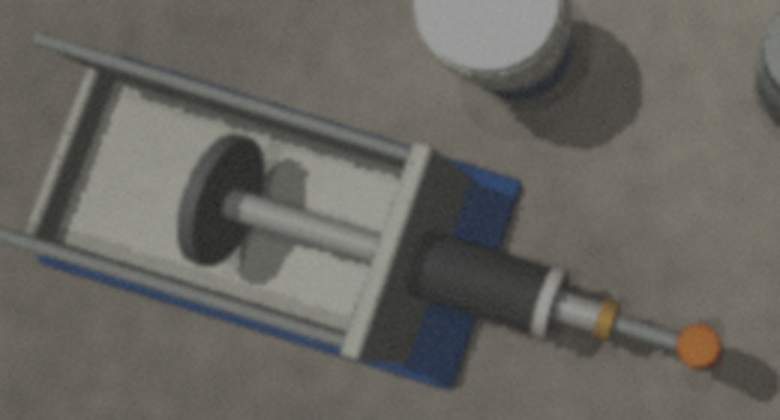

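The crop shows the handle disc at about (243,235), the collar at (195,221) and the brass stop at (212,227). The axis is tilted about 17° in the image.

```bash
python3 - <<'E'
from m import *
f=lambda x,y:(x/3+9.67,y/3+119.67)
def d(a,b,z):
    v=atz("top",f(*b),z)-atz("top",f(*a),z);v/=np.linalg.norm(v);return v[:2],np.degrees(np.arctan2(v[0],v[1]))
print("walls",d((38,38),(405,150),.108),d((0,238),(345,345),.108),"base",d((40,262),(450,385),0.003))
H=atz("top",f(699,346),.13);M=atz("top",f(558,305),.06);B=atz("top",f(425,262),.06)
print("handle",H,"mouth",M,"rear",B,"dist",np.linalg.norm((H-M)[:2]),np.linalg.norm(M-B))
for a,b in((M,H),(B,H)):
    v=b-a;print("axis angle",np.degrees(np.arctan2(v[0],v[1])))
s=cv2.imread("pics/s0.png")
P=H.copy()
for z in(.04,.06,.13):P[2]=z;print(z,proj("scene",P))
hs=cv2.cvtColor(s,cv2.COLOR_BGR2HSV);print(hs[180:205:6,277])
m=cv2.inRange(hs,(3,150,60),(18,255,255));m[:,:265]=0;m[:,290:]=0
ys,xs=np.where(m>0);print(xs.min(),xs.max(),ys.min(),ys.max(),xs.mean(),ys.mean())
E
```

```text
walls (array([-0.2721, -0.9623]), np.float64(-164.209813761105)) (array([-0.2782, -0.9605]), np.float64(-163.84631157574773)) base (array([-0.2694, -0.963 ]), np.float64(-164.36905517845628))
handle [0.5436 0.0754 0.13  ] mouth [0.5686 0.161  0.06  ] rear [0.5922 0.2393 0.06  ] dist 0.0891860062953876 0.0817941039951019
axis angle -163.73199587399614
axis angle -163.4832006340479
0.04 [276.7153 200.1832]
0.06 [276.6188 195.2406]
0.13 [276.2587 176.7848]
[[ 16 225 151]
 [ 13 208  71]
 [ 14 182  73]
 [ 10 148  76]
 [ 14  96  88]]
273 282 173 203 277.9496124031008 187.74806201550388
```

```bash
python3 -m inch '[22,-24,0,0,0,0.02,100, 48,-54,0,0,0,0.05,100, 74,-83,0,0,0,0.08,100, 100,-112,0,0,0,0.1,100, 126,-141,0,0,0,0.12,100, 152,-170,0,0,0,0.138,100, 178,-200,0,0,0,0.138,100, 204,-229,0,0,0,0.138,100]'
python3 -m inch '[26,-29,0,0,0,0,100, 52,-58,0,0,0,0,100, 78,-87,0,0,0,0,100, 104,-117,0,0,0,0,100, 124,-138,0,0,0,0,100, 136,-152,0,0,0,0,100, 136,-152,0,0,0,0,100, 136,-152,0,0,0,0,100]'
```

```text
clock: 1.37
eef_pos: [0.4087, 0.2259, 0.2536]
tool_rot: [0.14, 0.99, 0.0, 0.0]
ft_force: [0.3, 0.1, -0.1]
grip_width: 0.0853
grasp_force: 0.0
clock: 2.03
eef_pos: [0.5441, 0.0747, 0.2528]
tool_rot: [0.142, 0.99, 0.0, -0.0]
ft_force: [-0.3, -0.6, 0.2]
grip_width: 0.0855
grasp_force: 0.0
```

```bash
python3 -m inch '[0,0,-25,0,0,0,100, 0,1,-55,0,0,0,100, 0,1,-85,0,0,0,100, 0,1,-115,0,0,0,100, 0,1,-132,0,0,0,100, 0,1,-140,0,0,0,100, 0,1,-140,0,0,0,100]'
python3 - <<'E'
from m import *
a=bot.camera("scene");b=bot.camera("top")
f=lambda im,y,x:cv2.resize(im[y:y+150,x:x+200],(400,300),interpolation=cv2.INTER_CUBIC)
cv2.imwrite("pics/g1.png",np.hstack([f(a,110,180),f(b,160,140)]))
E
```

```text
clock: 2.62
eef_pos: [0.5417, 0.0774, 0.1115]
tool_rot: [0.14, 0.99, -0.001, -0.002]
ft_force: [-0.0, 0.8, -0.0]
grip_width: 0.0854
grasp_force: 0.0
```

View pics/g1.png

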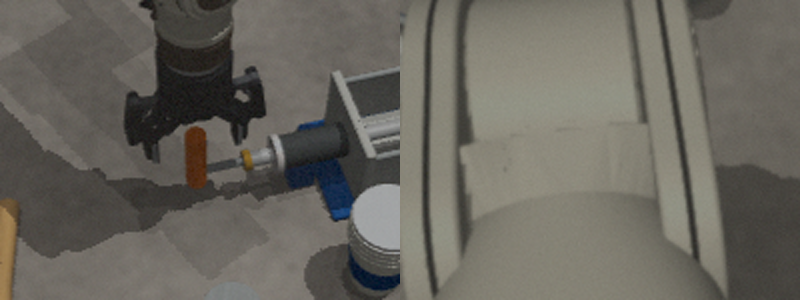

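The scene crop shows the orange handle at crop (196,157), standing between the open fingers. The arm now hides it in the top view. Closing the gripper.

```bash
python3 -m inch '[0,0,0,0,0,0,0, 0,0,0,0,0,0,0, 0,0,0,0,0,0,0, 0,0,0,0,0,0,0, 0,0,0,0,0,0,0, 0,0,0,0,0,0,0, 0,0,0,0,0,0,0, 0,0,0,0,0,0,0]'
```

```text
clock: 3.38
eef_pos: [0.5441, 0.0766, 0.114]
tool_rot: [0.14, 0.99, 0.0, 0.0]
ft_force: [-1.3, -0.2, 4.9]
grip_width: 0.0225
grasp_force: 58.5
```

```bash
python3 -m inch '[-0.8,-2.9,0,0,0,0,0, -1.7,-5.8,0,0,0,0,0, -2.5,-8.6,0,0,0,0,0, -3.3,-11.5,0,0,0,0,0, -4.2,-14.4,0,0,0,0,0, -5,-17.3,0,0,0,0,0, -5,-17.3,0,0,0,0,0, -5,-17.3,0,0,0,0,0]'
python3 -m inch '[-0.6,-1.9,0,0,0,0,0, -1.1,-3.8,0,0,0,0,0, -1.1,-3.8,0,0,0,0,0, -1.1,-3.8,0,0,0,0,0]'
python3 -m inch '[-0.6,-1.9,0,0,0,0,0, -1.1,-3.8,0,0,0,0,0, -1.1,-3.8,0,0,0,0,0, -1.1,-3.8,0,0,0,0,0]'
```

```text
clock: 4.05
eef_pos: [0.539, 0.0591, 0.114]
tool_rot: [0.141, 0.99, 0.0, 0.0]
ft_force: [-1.8, -1.5, 5.3]
grip_width: 0.0228
grasp_force: 58.5
clock: 4.38
eef_pos: [0.538, 0.0555, 0.114]
tool_rot: [0.14, 0.99, 0.0, 0.0]
ft_force: [-1.1, -0.4, 5.9]
grip_width: 0.0225
grasp_force: 58.5
clock: 4.72
eef_pos: [0.5369, 0.0517, 0.114]
tool_rot: [0.14, 0.99, 0.0, 0.0]
ft_force: [-1.2, -0.0, 6.4]
grip_width: 0.0229
grasp_force: 58.5
```

```bash
for i in 1 2; do :; done; python3 -m inch '[-0.6,-1.9,0,0,0,0,0, -0.6,-1.9,0,0,0,0,0, -0.6,-1.9,0,0,0,0,0]'
python3 -m inch '[-0.6,-1.9,0,0,0,0,0, -0.6,-1.9,0,0,0,0,0, -0.6,-1.9,0,0,0,0,0]'
python3 -m inch '[-0.6,-1.9,0,0,0,0,0, -0.6,-1.9,0,0,0,0,0, -0.6,-1.9,0,0,0,0,0]'
python3 -m inch '[-0.6,-1.9,0,0,0,0,0, -0.6,-1.9,0,0,0,0,0, -0.6,-1.9,0,0,0,0,0]'
```

```text
clock: 4.97
eef_pos: [0.5368, 0.0515, 0.114]
tool_rot: [0.14, 0.99, 0.002, 0.001]
ft_force: [-0.1, 5.7, 4.3]
grip_width: 0.0231
grasp_force: 58.6
clock: 5.22
eef_pos: [0.5363, 0.0497, 0.114]
tool_rot: [0.14, 0.99, 0.002, 0.001]
ft_force: [0.1, 5.7, 4.6]
grip_width: 0.0229
grasp_force: 58.6
clock: 5.47
eef_pos: [0.5358, 0.048, 0.114]
tool_rot: [0.14, 0.99, 0.002, 0.001]
ft_force: [0.4, 6.0, 5.1]
grip_width: 0.0229
grasp_force: 58.6
clock: 5.72
eef_pos: [0.5352, 0.0461, 0.114]
tool_rot: [0.14, 0.99, 0.002, 0.001]
ft_force: [0.3, 6.3, 4.0]
grip_width: 0.0229
grasp_force: 58.6
```

The spring came up at TCP y≈0.0515, after 26 mm of slack, as expected. The tube is now about 5.6 mm out. Pulling on.

```bash
python3 -m inch '[-1,-3.4,0,0,0,0,0, -2,-6.8,0,0,0,0,0, -3,-10.2,0,0,0,0,0, -4,-13.6,0,0,0,0,0, -5,-17,0,0,0,0,0, -6,-20.4,0,0,0,0,0, -7,-23.8,0,0,0,0,0, -7.8,-26.9,0,0,0,0,0]'
python3 -m inch '[-1,-3.4,0,0,0,0,0, -2,-6.8,0,0,0,0,0, -3,-10.2,0,0,0,0,0, -4,-13.6,0,0,0,0,0, -5,-17,0,0,0,0,0, -6,-20.4,0,0,0,0,0, -7,-24,0,0,0,0,0, -7,-24,0,0,0,0,0]'
python3 -m inch '[0,0,0,0,0,0,0, 0,0,0,0,0,0,0]'
python3 - <<'E'
from m import *
a=bot.camera("scene");o=bot.get_obs();print(o["eef_pos"],o["ft_force"])
cv2.imwrite("pics/p1.png",cv2.resize(a[140:240,210:360],(750,500),interpolation=cv2.INTER_CUBIC))
u=np.array([-.278,-.9605]);print("tube mm",1000*(np.array(o["eef_pos"][:2])-[.5368,.0515])@u)
E
```

```text
clock: 6.38
eef_pos: [0.5277, 0.0202, 0.114]
tool_rot: [0.139, 0.99, 0.004, 0.001]
ft_force: [2.1, 10.6, 3.9]
grip_width: 0.0227
grasp_force: 58.7
clock: 7.05
eef_pos: [0.5208, -0.0033, 0.114]
tool_rot: [0.139, 0.99, 0.004, 0.001]
ft_force: [1.7, 12.1, 3.6]
grip_width: 0.0226
grasp_force: 58.8
clock: 7.22
eef_pos: [0.521, -0.0029, 0.114]
tool_rot: [0.139, 0.99, 0.004, 0.001]
ft_force: [2.0, 12.1, 2.4]
grip_width: 0.0224
grasp_force: 58.8
[ 0.521  -0.0029  0.114 ] [ 2.7847 12.7835  3.9772]
tube mm 56.63639619923529
```

View pics/p1.png

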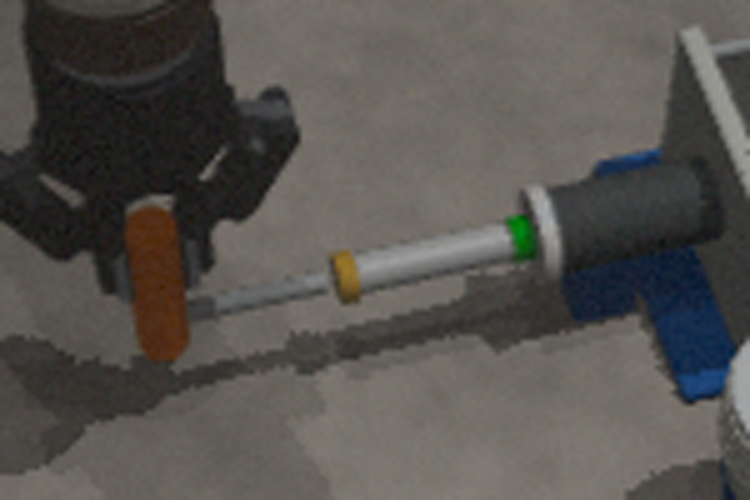

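The crop shows the green ring at (521,237), touching the collar at (543,232), with no red visible. That agrees with about 56 mm. Drawing another 6.5 mm.

```bash
python3 -m inch '[-0.6,-2.1,0,0,0,0,0, -1.2,-4.2,0,0,0,0,0, -1.8,-6.2,0,0,0,0,0, -1.8,-6.2,0,0,0,0,0, -1.8,-6.2,0,0,0,0,0, -1.8,-6.2,0,0,0,0,0]'
python3 - <<'E'
from m import *
a=bot.camera("scene");o=bot.get_obs()
cv2.imwrite("pics/p2.png",cv2.resize(a[160:220,250:340],(720,480),interpolation=cv2.INTER_CUBIC))
u=np.array([-.278,-.9605]);print("tube mm",1000*(np.array(o["eef_pos"][:2])-[.5368,.0515])@u)
E
```

```text
clock: 7.77
eef_pos: [0.5192, -0.0088, 0.114]
tool_rot: [0.139, 0.99, 0.005, 0.001]
ft_force: [2.3, 13.4, 3.5]
grip_width: 0.0228
grasp_force: 58.8
tube mm 62.848913320792995
```

View pics/p2.png

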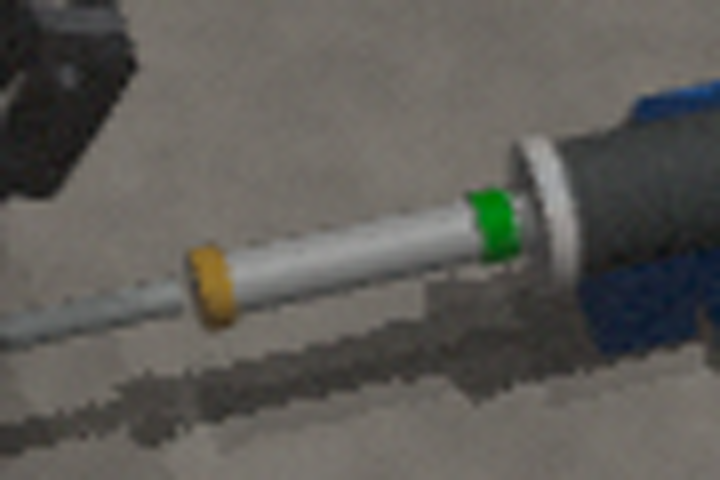

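The green ring at crop (495,225) stands clear of the collar, with a strip of bare tube between them and no red. Handing in.

```bash
python3 -m inch '[0,0,0,0,0,0,0, 0,0,0,0,0,0,0, 0,0,0,0,0,0,0]'; python3 -c "
from workcell import bot
print(bot.job_done())"
```

```text
clock: 8.07
eef_pos: [0.5192, -0.0088, 0.114]
tool_rot: [0.139, 0.99, 0.005, 0.001]
ft_force: [1.8, 13.5, 2.2]
grip_width: 0.023
grasp_force: 58.8
the job is handed in; nothing more can be done
None
```

The job is handed in (no verdict returned): the handle is held steady with the draw tube about 63 mm out, the green ring clear of the mouth and no red showing, and the cups, jar and pestle untouched.

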